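# Chuck a lantern pin and bring it to the drill notch

## Robot

A 6-joint arm with a two-finger parallel gripper is mounted at the origin on the work surface. World frame = base frame: x ahead of the robot, y to its left, z up, the work surface at z = 0. Lengths are in mm, angles in rad, forces in N, time in s.
With the tool pointing down it reaches from about 350 to 775 mm from the base axis. Payload 7.3 kg.
Tool frame: the origin (TCP) lies on the centre line of the jaws, within the pads' length; the fingertips stand 17 mm ahead of it and the grasp point (between the pads) lies 2 mm behind it; z points along the fingers, y is the line along which they close (so a half turn about z gives the same grasp; the last joint's range is limited). The gripper opens to 92 mm and grips with 3 to 60 N. Pads are 19 mm wide; open, the fingers measure 130 mm over their backs; the gripper's body (75 mm by 190 mm) begins 47 mm behind the grasp point.
Start: joints at [1.155, 0.342, 1.524, -0, 1.275, -0.146], TCP at [139.917, 506.03, 243.741] pointing down, gripper open.
Joint ranges: [-2.53, 2.53], [-0.77, 2.02], [0.04, 2.7], [-1, 4.14], [0.28, 2.66], [-3.11, 3.11]. Speed limits (rad/s): [2.57, 2.57, 3.14, 3.14, 3.14, 3.14].

## Interface

Orientations are given as [roll, pitch, yaw] about the fixed x, y, z axes, in that order (R = Rz(yaw) Ry(pitch) Rx(roll)).
In Python, from plant import bot gives the robot as it stands. The module is installed in compiled form; this text tells all that it offers.
- The arm moves only by the shell command python3 -m pendant 'ROWS'. ROWS is JSON, a list of rows, each a list of 3 entries, a list of its own where there are three numbers: the shift along the world's x, y, z as a fraction of full scale, then the turn, a rotation vector about the world's x, y, z as a fraction of full scale, then the opening, from -1 (shut) to 1 (fully open), so that 0 is half open. In form: [[[tx, ty, tz], [rx, ry, rz], claw], ...]. A call has exactly 10 rows; each row shifts and turns the commanded pose from where the row before left it; what a row does not reach is not made up. Full scale, the value 1, is 30 mm for a shift and 0.12 rad for a turn. A row lasts 1/12 s, in which the tool goes at most 41.7 mm and 7.16 degrees, less where a joint would pass 70% of its speed; a pose out of reach is approached as far as the arm can. A call with a number of a shift or a turn outside -1 to 1 is refused whole. A call with a gripper value outside its range is refused whole. The fingers move at their own pace and stop on an object; the grip force is fixed at half the most. Time passes only in rows, so rows that do not move let the fingers close, or fill a call up. It gives the time, the measured TCP pose, the force, the opening and the grip force at its end, in the units of the state.
- bot.get_obs(): the state, without advancing time (a new reading comes with each control period).
- bot.capture(name): name is "scene" or "top" or "wrist"; returns the picture (420x560x3 uint8, blue, green, red); there is no depth.
- bot.camera_params(name): a dict with "fovy" (degrees; the focal length in pixels is half the picture's height over the tangent of half this angle, whatever the lens; pixels are square), "cx", "cy" (the principal point, pixels), "distortion" ([k1, k2, p1, p2, k3] as OpenCV has them; the pictures are not rectified), "camera_from_world" (4x4, takes a point from world to camera coordinates). Camera axes: x right, y down, z forward; pixel columns grow to the right and rows downward; lengths in mm; the calibration is good to about 2 mm. A picture is of the moment at which its call begins: read the wrist's pose just before it. camera_params takes no time and is no camera call; for the wrist camera it gives the pose at the moment of the call.
- bot.close_job(): hands the job in; it is judged then, once.
The state is a dict: "time": time; "joint_positions": joint angles; "dq": joint speeds; "tau": joint torques, N m; "tool_pos": TCP position; "tcp_rot": TCP orientation; "contact_force": force on the tool from outside, world axes, zero at the start; "moment": the same for the moment, N m; "grip_width": finger opening in mm; "finger_force": force on a finger pad.
Only numpy, scipy, OpenCV 4.12 (cv2) and the standard library are available. Lean on these libraries where they do the work, as an engineer would, in place of code of your own. Each camera call takes 0.05 s, during which the arm holds its last target. There are 200 camera calls.

## Task

On the slide fixture, first turn the chuck's round sleeve clockwise (seen from above) up to its stop, so that its three jaws hold the upright wooden pin tight. Then push the slide along its rail to the drill head (the one with the thin pointed bit, not the press with the thick blunt ram) until you feel its spring ball drop into the notch there, and finish while still gripping the slide firmly with the ball in that notch. The pin stays upright in the chuck; leave the other things on the table where they are.

Things in the scene. Friction and masses are not known exactly. Their poses are not given: they have to be found in the camera images.
- sleeve (a joint): turn of the chuck's steel sleeve about its upright axis, rad; grows clockwise seen from above; the jaws are open at 0, start to touch the pin at about 1.1, and the hard stop is at 1.2 (tight). It starts between 0 and 0.35, turns with a light drag of about 0.12 N m (rising where the jaws meet the pin) and stays where it is left.
- chuck (a point): centre of the knurled sleeve, on the chuck's upright axis, half-way up (sleeve 48 mm across, 26 mm high; this point is 69 mm above the table). The slide block's top is 27 mm below this point. Three jaws 9 mm high sit on top, inside the sleeve's diameter; the wooden pin stands out of the middle, its top 41 mm above this point. Axes as the slide's.
- carriage: the aluminium slide with chuck and grip tab: block 90 mm (x) by 70 mm (y), 20 to 42 mm above the table. Its origin lies on the table level below the chuck's axis; x across the rail away from the grip tab, y along the rail. It starts at mid-rail and can go 150 mm either way; sliding takes about 1 N.
- tab (a point): point in the slide's upright grip tab, on the side of the chuck away from the heads (80 mm from the chuck's axis): a plain plate 14 mm thick along the rail (y), 30 mm across the rail (x), its top 18 mm above this point and the flat arm below it 30 mm below this point. This point is 72 mm above the table.
- plunger (a point): point on the slide level with the notch, straight below the spring ball: 55 mm from the chuck's axis on the heads' side. The ball (12 mm across) is in a notch when this point is at that notch's point along the rail (y). Same axes as the slide.
- drill_notch (a point): middle of the drill head's notch: hollow between two low round ridges 6 mm either side along y, on a steel plate in front of the head. The ball meets the near ridge 12 mm before the notch, needs 6 to 9 N of push to pass its crest (8 mm before), then drops in and pulls the slide the rest; the far ridge resists alike. 85 to 135 mm from mid-rail, towards either end. Axes as the slide's.
- drill: the drill head: round grey motor on a grey block with a thin pointed bit (tip 48 mm from the line of the chuck's axis, 101 mm above the table). Origin on the table level, on the line along which the chuck's axis slides; the head lies to +x of it, axes as the slide's.
- press_notch (a point): middle of the same kind of notch belonging to the press head (square grey housing with a thick blunt round ram), which stands towards the other end of the rail. Not to be used.
- pin_mid (a point): centre (half-way up) of the loose wooden pin standing in the chuck: 14 mm across, 86 mm long, z along it; its top is 110 mm above the table.
- pin: the same wooden pin, origin at the centre of its lower end.
- jaw0: one of the three chuck jaws (steel block 11 x 7 x 9 mm on top of the sleeve); origin on the chuck's axis at the jaws' underside.
- jaw1: another chuck jaw, as above.
- jaw2: another chuck jaw, as above.
- glue: white glue bottle with a blue cap, 48 mm across, 110 mm high, left of the fixture; bystander.
- phone: black phone lying flat, 150 x 72 x 9 mm; bystander.
- strips: tied bundle of five bamboo strips lying flat, 240 mm long; bystander.
- hub: small wooden ring 44 mm across, 14 mm high, lying on the fixture's board between the two heads; bystander.
- cap: flat dark wooden ring 76 mm across, 12 mm high, between robot and fixture; bystander.
- mallet: hammer lying on the left; bystander.
- dish: small white dish 90 mm across, 30 mm high, between robot and fixture; bystander.

How it is judged (in metres and radians):
On the way, in this order (a step that is already met when the one before it is completed fails the run):
1. the sleeve is turned home and all three jaws grip the pin (value of joint sleeve above 1.1 rad and contact force between each of jaw0, jaw1, jaw2 and pin above 1 N), for 0.2 s.
2. the slide's ball is in the drill head's notch, the pin still gripped (all of step 1 and y of plunger in the frame of drill_notch between -0.003 and 0.003 m), for 0.3 s.
At the end, for the whole second after the job is handed in: Sleeve past 1.1 rad, each jaw pressing the pin by over 1 N; pin within 0.08 rad of upright and 4 mm of the chuck axis; ball within 3 mm of the middle of the drill notch along the rail, slide at rest, fingers gripping the slide or its chuck with over 5 N (all of step 2 and angle between pin_mid's own z axis and vertical below 0.08 rad and horizontal distance between pin_mid and chuck below 0.004 m and contact force between the fingers and carriage above 5 N and linear speed of carriage below 0.01 m/s); the arm keeps its last pose, push and grip.
It fails at once if a bystander is moved more than 25 mm (distance of any of glue, phone, strips, hub, cap, mallet, dish from where it was at the start of the episode above 0.025 m).
It also fails if it takes over 56 s, if anything falls off the work surface, if the arm or the gripper's body presses on something with over 40 N, if the wrist force passes 120 N, or if a joint passes its speed limit or range.

## Working session

There is one attempt and no reset: what is moved stays moved. The work goes in short steps, Python scripts to look and compute and a shell command to move; the robot and the scene stay as the last step left them, time stands still between calls to the robot, and variables do not carry over. Pictures are saved under pics/ and viewed, at most 10 in all, crops included, and the job is handed in when it is done.

```bash
mkdir -p pics; cat > h.py <<'E'
import numpy as np,cv2
from plant import bot
def ray(cam,u,v):
    p=bot.camera_params(cam) if isinstance(cam,str) else cam
    f=210/np.tan(np.radians(p["fovy"]/2));K=np.array([[f,0,p["cx"]],[0,f,p["cy"]],[0,0,1]])
    n=cv2.undistortPoints(np.array([[[u,v]]],float),K,np.array(p["distortion"]))[0,0]
    T=np.array(p["camera_from_world"]);R,t=T[:3,:3],T[:3,3]
    return -R.T@t,R.T@np.array([n[0],n[1],1])
def at(cam,u,v,z):
    o,d=ray(cam,u,v);return o+d*(z-o[2])/d[2]
def proj(cam,P):
    p=bot.camera_params(cam) if isinstance(cam,str) else cam
    f=210/np.tan(np.radians(p["fovy"]/2));K=np.array([[f,0,p["cx"]],[0,f,p["cy"]],[0,0,1]])
    T=np.array(p["camera_from_world"])
    return cv2.projectPoints(np.atleast_2d(P).astype(float),cv2.Rodrigues(T[:3,:3])[0],T[:3,3],K,np.array(p["distortion"]))[0][:,0]
E
python3 - <<'E'
from h import *
for c in("scene","top"):
    cv2.imwrite(f"pics/{c}0.png",cv2.resize(bot.capture(c),(800,600),interpolation=cv2.INTER_CUBIC))
o=bot.get_obs();print(o)
E
```

```text
{'time': 0.1, 'joint_positions': array([ 1.15499739e+00,  3.42625659e-01,  1.52491954e+00,  9.04947952e-06,
        1.27539793e+00, -1.46008775e-01]), 'dq': array([ 1.00382980e-03, -2.31725837e-03, -1.60524226e-03,  4.83829993e-04,
        7.90050340e-05, -1.93882022e-03]), 'tau': array([ 2.62382426e-03, -4.32003951e+01, -2.44700164e+01,  7.19209132e-02,
        5.25336585e-02, -6.85046984e-05]), 'tool_pos': array([139.76992378, 505.70116085, 243.12934199]), 'tcp_rot': array([-3.14025781e+00, -2.05043116e-04,  2.87179971e+00]), 'contact_force': array([-0.36128069,  0.11570026, -0.21683067]), 'moment': array([-0.01259122, -0.0255539 ,  0.03580639]), 'finger_force': 0.0, 'grip_width': 91.75143121168438}
```

View pics/top0.png

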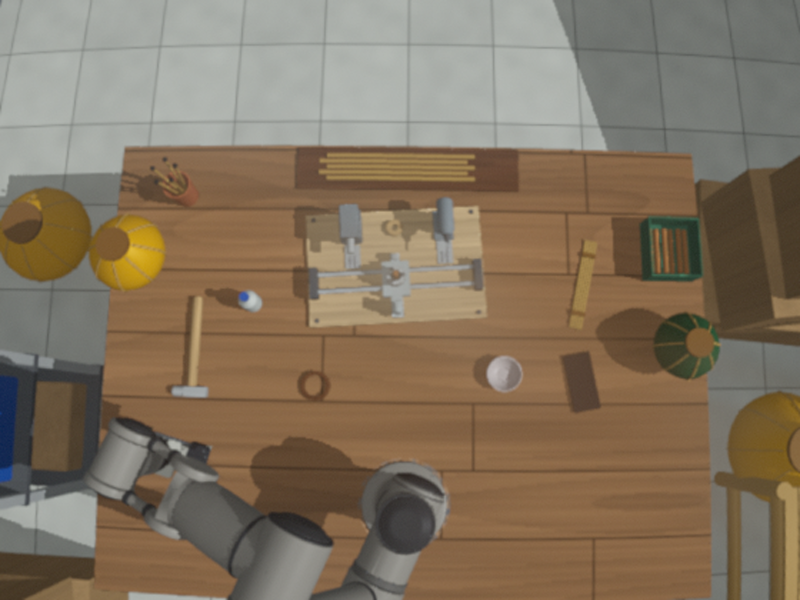

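View pics/scene0.png

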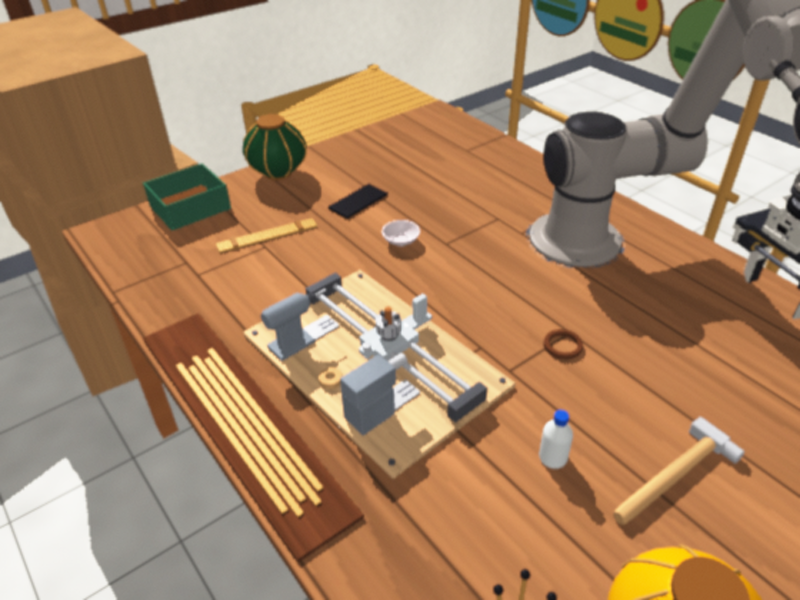

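The top view, enlarged, shows the chuck at about (395,272), the tab at (397,308), the round drill motor on the right at (445,215) and the square press on the left at (350,222). So the drill is towards −y. The scene view agrees, with the round head on the phone's side.

```bash
python3 - <<'E'
from h import *
for n,u,v,z in [("pin top",396,272,110),("tab top",397,309,90),("railL",313,283,30),("railR",478,274,30),("drillmotor",445,203,115),("drillfront",445,235,110),("boardUL",306,216,12),("boardUR",479,207,12),("boardLL",309,326,12),("boardLR",486,319,12),("dish",504,373,30),("cap",314,385,12)]:
    print(n,at("top",(u+.5)*.7-.5,(v+.5)*.7-.5,z).round(0))
for n,u,v,z in [("pin top",388,310,110),("tab top",421,297,90)]:
    print(n,at("scene",(u+.5)*.7-.5,(v+.5)*.7-.5,z).round(0))
p=bot.camera_params("wrist");print(p["fovy"]);T=np.array(p["camera_from_world"]);print((-T[:3,:3].T@T[:3,3]).round(),T[:3,:3].round(2))
E
```

```text
pin top [571.  28. 110.]
tab top [482.  24.  90.]
railL [556. 242.  30.]
railR [ 585. -184.   30.]
drillmotor [748. -93. 115.]
drillfront [666. -93. 110.]
boardUL [741. 270.  12.]
boardUR [ 771. -191.   12.]
boardLL [446. 251.  12.]
boardLR [ 470. -206.   12.]
dish [ 331. -249.   30.]
cap [295. 233.  12.]
pin top [571.  34. 110.]
tab top [486.  25.  90.]
62.10062586916861
[ 65. 527. 385.] [[ 0.27  0.96 -0.  ]
 [ 0.92 -0.25  0.29]
 [ 0.28 -0.08 -0.96]]
```

```bash
python3 -m pendant '[[[0.72,-0.79,0],[0,0,0.39],1],[[0.72,-0.79,0],[0,0,0.39],1],[[0.72,-0.79,0],[0,0,0.39],1],[[0.72,-0.79,0],[0,0,0.39],1],[[0.72,-0.79,0],[0,0,0.39],1],[[0.72,-0.79,0],[0,0,0.39],1],[[0.72,-0.79,0],[0,0,0.39],1],[[0.72,-0.79,0],[0,0,0.39],1],[[0.72,-0.79,0],[0,0,0.39],1],[[0.72,-0.79,0],[0,0,0.39],1]]' && python3 -m pendant '[[[0.72,-0.79,0],[0,0,0.39],1],[[0.72,-0.79,0],[0,0,0.39],1],[[0.72,-0.79,0],[0,0,0.39],1],[[0.72,-0.79,0],[0,0,0.39],1],[[0.72,-0.79,0],[0,0,0.39],1],[[0.72,-0.79,0],[0,0,0.39],1],[[0.72,-0.79,0],[0,0,0.39],1],[[0.72,-0.79,0],[0,0,0.39],1],[[0.72,-0.79,0],[0,0,0.39],1],[[0,0,0],[0,0,0],1]]'
python3 - <<'E'
from h import *
import pickle
p=bot.camera_params("wrist");im=bot.capture("wrist");pickle.dump(p,open("w1.pkl","wb"))
cv2.imwrite("pics/w1.png",cv2.resize(im,(800,600),interpolation=cv2.INTER_CUBIC));print(bot.get_obs()["tool_pos"],bot.get_obs()["tcp_rot"])
E
```

```text
time: 0.93
tool_pos: [356.5, 267.6, 243.6]
tcp_rot: [3.142, -0.0, -2.941]
contact_force: [0.3, 1.0, -0.1]
grip_width: 91.6
finger_force: 0.0
time: 1.77
tool_pos: [553.2, 51.5, 242.8]
tcp_rot: [-3.14, -0.0, -2.524]
contact_force: [-0.7, -0.6, 0.1]
grip_width: 91.7
finger_force: 0.0
[551.45185932  53.50907638 242.68110766] [ 3.14109090e+00 -1.06060874e-03 -2.52548464e+00]
```

View pics/w1.png

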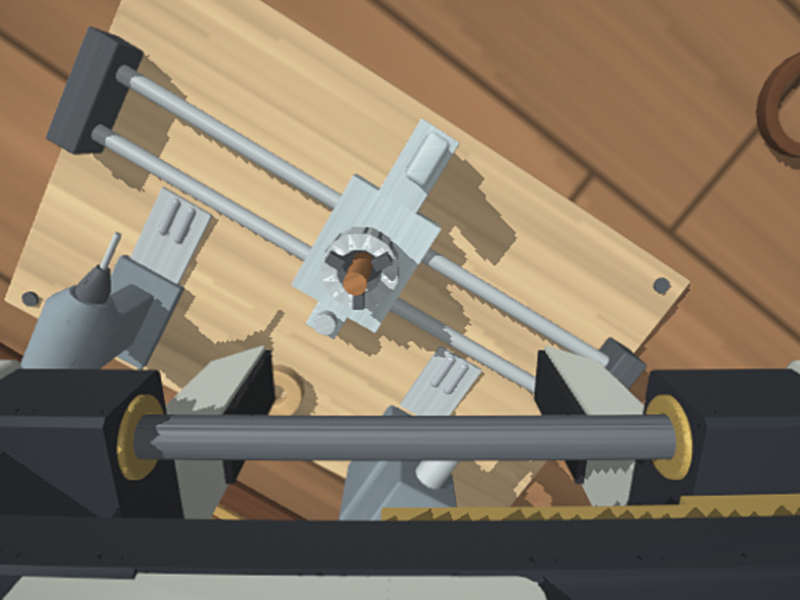

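The wrist view shows the pin top at about (354,283), the tab top at (429,158), the drill's two ridges at (171,213) and (186,223), and the plunger cap at (325,322).

```bash
python3 - <<'E'
from h import *
import pickle
p=pickle.load(open("w1.pkl","rb"))
f=lambda u,v,z:at(p,(u+.5)*.7-.5,(v+.5)*.7-.5,z)
for n,u,v,z in [("pin top",354,283,110),("tab top",429,158,90),("tab top corner a",422,134,90),("b",450,147,90),("c",432,187,90),("d",408,177,90),("notch20",178,219,20),("notch30",178,219,30),("pnotch20",448,372,20),("pnotch30",448,372,30),("blk a",357,175,42),("blk b",440,230,42),("blk c",294,285,42),("blk d",377,333,42),("plungtop",325,318,60),("motor back",60,340,110),("chucktip",95,280,101),("bit tip",117,237,101),("motor top front", 78,290,120)]:
    print(n,f(u,v,z).round(1))
E
```

```text
pin top [570.5  27.6 110. ]
tab top [489.5  22.8  90. ]
tab top corner a [481.1  11.7  90. ]
b [477.6  28.9  90. ]
c [501.7  33.9  90. ]
d [505.2  19.2  90. ]
notch20 [631.8 -99.   20. ]
notch30 [627.9 -96.1  30. ]
pnotch20 [615.2 137.8  20. ]
pnotch30 [611.7 134.2  30. ]
blk a [526.5  -7.5  42. ]
blk b [524.1  60.3  42. ]
blk c [616.8  -1.4  42. ]
blk d [612.7  68.1  42. ]
plungtop [618.   29.2  60. ]
motor back [704.1 -98.1 110. ]
chucktip [662.1 -99.8 101. ]
bit tip [ 630.4 -100.3  101. ]
motor top front [661.6 -98.3 120. ]
```

```bash
python3 -m pendant '[[[0.125,-0.163,-0.3],[0,0,0.05],1],[[0.125,-0.163,-0.5],[0,0,0.05],1],[[0.125,-0.163,-0.7],[0,0,0.05],1],[[0.125,-0.163,-0.8],[0,0,0.05],1],[[0.125,-0.163,-0.8],[0,0,0.05],1],[[0,0,-0.8],[0,0,0],1],[[0,0,-0.7],[0,0,0],1],[[0,0,-0.6],[0,0,0],1],[[0,0,-0.4],[0,0,0],1],[[0,0,-0.2],[0,0,0],1]]'
python3 - <<'E'
from h import *
p=bot.camera_params("wrist");im=bot.capture("wrist")
cv2.imwrite("pics/w2.png",cv2.resize(im,(800,600),interpolation=cv2.INTER_CUBIC));o=bot.get_obs();print(o["tool_pos"],o["tcp_rot"],o["contact_force"])
for P in ([570.3,29,110],[570.3,29,82]): print((proj(p,P)+.5)/.7)
E
```

```text
time: 2.65
tool_pos: [567.1, 32.3, 67.4]
tcp_rot: [3.139, -0.003, -2.491]
contact_force: [0.2, 0.4, -0.1]
grip_width: 91.6
finger_force: 0.0
[567.16235091  32.21008479  67.23550972] [ 3.13853048 -0.00316249 -2.49107877] [-0.46212478 -0.01815978 -0.59959715]
[[387.52763225 486.53228068]]
[[390.4128797  423.31372819]]
```

View pics/w2.png

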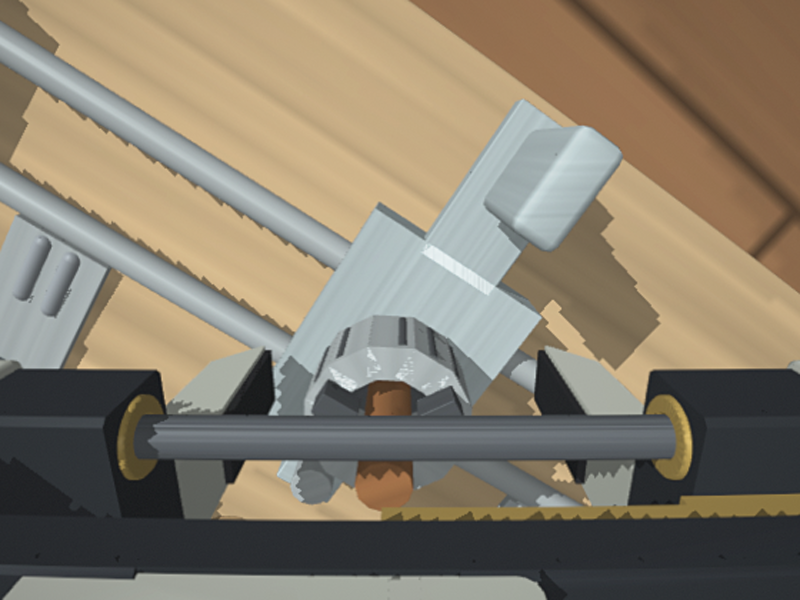

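The wrist view shows the pin top at about (385,488), within 2 px of where I predicted it, and the sleeve sits between the open fingers. I'll make the 3 mm correction and close.

```bash
python3 -m pendant '[[[0.1,-0.1,0],[0,0,0],1],[[0,0,0],[0,0,0],1],[[0,0,0],[0,0,0],-1],[[0,0,0],[0,0,0],-1],[[0,0,0],[0,0,0],-1],[[0,0,0],[0,0,0],-1],[[0,0,0],[0,0,0],-1],[[0,0,0],[0,0,0],-1],[[0,0,0],[0,0,0],-1],[[0,0,0],[0,0,0],-1]]'
```

```text
time: 3.53
tool_pos: [571.8, 28.3, 69.7]
tcp_rot: [3.141, -0.0, -2.492]
contact_force: [-0.8, 0.6, 1.1]
grip_width: 48.0
finger_force: 30.0
```

Gripped at 48 mm. Now I'll turn clockwise, which is negative about z, by 1.2 rad at 0.06 rad per row.

```bash
for i in 1 ; do python3 -m pendant '[[[0,0,0],[0,0,-0.6],-1],[[0,0,0],[0,0,-0.6],-1],[[0,0,0],[0,0,-0.6],-1],[[0,0,0],[0,0,-0.6],-1],[[0,0,0],[0,0,-0.6],-1],[[0,0,0],[0,0,-0.6],-1],[[0,0,0],[0,0,-0.6],-1],[[0,0,0],[0,0,-0.6],-1],[[0,0,0],[0,0,-0.6],-1],[[0,0,0],[0,0,0],-1]]'; python3 -c "
from plant import bot;print(bot.get_obs()['moment'])"; done
```

```text
time: 4.37
tool_pos: [572.1, 28.1, 69.7]
tcp_rot: [-3.142, 0.0, 3.14]
contact_force: [-0.3, -0.1, -0.2]
grip_width: 47.7
finger_force: 30.0
[-0.09478633  0.02026974 -0.10498523]
```

```bash
python3 -m pendant '[[[0,0,0],[0,0,-0.5],-1],[[0,0,0],[0,0,-0.5],-1],[[0,0,0],[0,0,-0.5],-1],[[0,0,0],[0,0,-0.5],-1],[[0,0,0],[0,0,-0.3],-1],[[0,0,0],[0,0,-0.3],-1],[[0,0,0],[0,0,-0.3],-1],[[0,0,0],[0,0,0],-1],[[0,0,0],[0,0,0],-1],[[0,0,0],[0,0,0],-1]]'; python3 -c "
from plant import bot;print(bot.get_obs()['moment'])"
```

```text
time: 5.2
tool_pos: [571.9, 28.2, 69.7]
tcp_rot: [-3.142, -0.0, 2.797]
contact_force: [-0.7, -0.6, 0.9]
grip_width: 48.0
finger_force: 30.0
[-0.10496369  0.1225677  -0.08739679]
```

```bash
python3 -m pendant '[[[0,0,0],[0,0,-0.3],-1],[[0,0,0],[0,0,-0.3],-1],[[0,0,0],[0,0,-0.3],-1],[[0,0,0],[0,0,-0.3],-1],[[0,0,0],[0,0,-0.3],-1],[[0,0,0],[0,0,-0.3],-1],[[0,0,0],[0,0,-0.3],-1],[[0,0,0],[0,0,0],-1],[[0,0,0],[0,0,0],-1],[[0,0,0],[0,0,0],-1]]'; python3 -c "
from plant import bot;print(bot.get_obs()['moment'])"
```

```text
time: 6.03
tool_pos: [572.3, 28.3, 69.7]
tcp_rot: [3.141, 0.0, 2.545]
contact_force: [0.2, 0.3, -0.3]
grip_width: 47.8
finger_force: 30.0
[-0.12188441 -0.12360441  0.5089084 ]
```

The moment has risen to 0.51 N m, so the jaws or the stop are engaged. I'll press a little further to confirm.

```bash
python3 -m pendant '[[[0,0,0],[0,0,-0.2],-1],[[0,0,0],[0,0,-0.2],-1],[[0,0,0],[0,0,-0.2],-1],[[0,0,0],[0,0,-0.2],-1],[[0,0,0],[0,0,0],-1],[[0,0,0],[0,0,0],-1],[[0,0,0],[0,0,0],-1],[[0,0,0],[0,0,0],-1],[[0,0,0],[0,0,0],-1],[[0,0,0],[0,0,0],-1]]'; python3 -c "
from plant import bot;o=bot.get_obs();print(o['moment'],o['tcp_rot'])"
```

```text
time: 6.87
tool_pos: [572.0, 28.3, 69.8]
tcp_rot: [3.141, -0.0, 2.447]
contact_force: [-1.0, 0.9, 2.9]
grip_width: 48.4
finger_force: 30.0
[0.05052862 0.18401299 0.89971853] [ 3.14143640e+00 -1.29569741e-04  2.44691132e+00]
```

```bash
python3 -m pendant '[[[0,0,0],[0,0,0],1],[[0,0,0],[0,0,0],1],[[0,0,0],[0,0,0],1],[[0,0,0],[0,0,0],1],[[0,0,0],[0,0,0],1],[[0,0,0.3],[0,0,0],1],[[0,0,0.5],[0,0,0],1],[[0,0,0.6],[0,0,0],1],[[0,0,0.6],[0,0,0],1],[[0,0,0.6],[0,0,0],1]]' && python3 -m pendant '[[[-0.335,-0.02,0],[0,0,0.786],1],[[-0.335,-0.02,0],[0,0,0.786],1],[[-0.335,-0.02,0],[0,0,0.786],1],[[-0.335,-0.02,0],[0,0,0.786],1],[[-0.335,-0.02,0],[0,0,0.786],1],[[-0.335,-0.02,0],[0,0,0.786],1],[[-0.335,-0.02,0],[0,0,0.786],1],[[-0.335,-0.02,0],[0,0,0.786],1],[[0,0,0],[0,0,0],1],[[0,0,0],[0,0,0],1]]'
python3 - <<'E'
from h import *
p=bot.camera_params("wrist");im=bot.capture("wrist")
cv2.imwrite("pics/w3.png",cv2.resize(im,(800,600),interpolation=cv2.INTER_CUBIC));o=bot.get_obs();print(o["tool_pos"],o["tcp_rot"],o["contact_force"])
for P in ([571.3,28.5,110],[491.4,23.7,90]): print((proj(p,P)+.5)/.7)
E
```

```text
time: 7.7
tool_pos: [572.1, 28.3, 149.2]
tcp_rot: [3.141, 0.0, 2.447]
contact_force: [-0.4, -0.1, -0.5]
grip_width: 91.7
finger_force: 0.0
time: 8.53
tool_pos: [491.9, 23.5, 148.5]
tcp_rot: [-3.142, 0.001, -3.085]
contact_force: [0.8, -0.1, -0.1]
grip_width: 92.0
finger_force: 0.0
[492.35739762  23.43423521 148.39206224] [-3.14150490e+00  1.50095153e-03 -3.08478325e+00] [-0.26642666 -0.1042278   0.47105223]
[[406.28887518 514.06527772]]
[[405.81596264 328.6380926 ]]
```

View pics/w3.png

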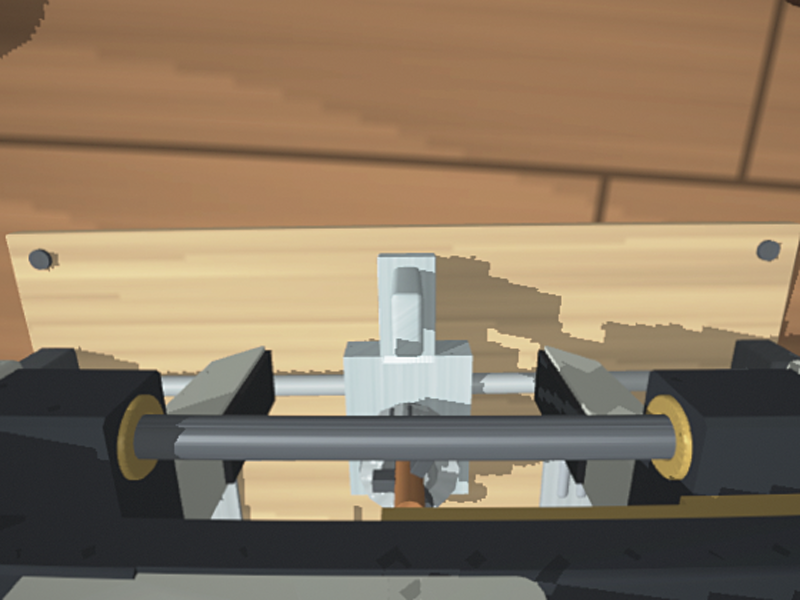

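The wrist view shows the tab top at about (407,325), centred between the fingers and square to them, with the pin still upright in the chuck. I'll descend and grip.

```bash
python3 -m pendant '[[[0,0,-0.2],[0,0,0],1],[[0,0,-0.4],[0,0,0],1],[[0,0,-0.5],[0,0,0],1],[[0,0,-0.5],[0,0,0],1],[[0,0,-0.5],[0,0,0],1],[[0,0,-0.3],[0,0,0],1],[[0,0,-0.15],[0,0,0],1],[[0,0,0],[0,0,0],1],[[0,0,0],[0,0,0],-1],[[0,0,0],[0,0,0],-1]]' && python3 -m pendant '[[[0,0,0],[0,0,0],-1],[[0,0,0],[0,0,0],-1],[[0,0,0],[0,0,0],-1],[[0,0,0],[0,0,0],-1],[[0,0,0],[0,0,0],-1],[[0,0,0],[0,0,0],-1],[[0,0,0],[0,0,0],-1],[[0,0,0],[0,0,0],-1],[[0,0,0],[0,0,0],-1],[[0,0,0],[0,0,0],-1]]'
```

```text
time: 9.42
tool_pos: [492.3, 23.5, 71.9]
tcp_rot: [-3.141, 0.001, -3.082]
contact_force: [-0.4, 1.5, 0.5]
grip_width: 82.9
finger_force: 0.0
time: 10.25
tool_pos: [491.7, 23.5, 71.2]
tcp_rot: [3.141, 0.0, -3.082]
contact_force: [-0.4, 0.5, -0.2]
grip_width: 16.7
finger_force: 0.9
```

```bash
python3 -m pendant '[[[0,0,0],[0,0,0],-1],[[0,0,0],[0,0,0],-1],[[0,0,0],[0,0,0],-1],[[0.021,-0.35,0],[0,0,0],-1],[[0.021,-0.35,0],[0,0,0],-1],[[0.021,-0.35,0],[0,0,0],-1],[[0.021,-0.35,0],[0,0,0],-1],[[0.021,-0.35,0],[0,0,0],-1],[[0.021,-0.35,0],[0,0,0],-1],[[0,0,0],[0,0,0],-1]]'
```

```text
time: 11.08
tool_pos: [496.2, -42.2, 71.2]
tcp_rot: [-3.14, 0.001, -3.083]
contact_force: [3.8, -1.2, -4.2]
grip_width: 14.0
finger_force: 30.0
```

```bash
python3 -m pendant '[[[0.016,-0.2,0],[0,0,0],-1],[[0.016,-0.2,0],[0,0,0],-1],[[0.016,-0.2,0],[0,0,0],-1],[[0.016,-0.2,0],[0,0,0],-1],[[0.016,-0.2,0],[0,0,0],-1],[[0.016,-0.2,0],[0,0,0],-1],[[0.01,-0.15,0],[0,0,0],-1],[[0.01,-0.1,0],[0,0,0],-1],[[0,0,0],[0,0,0],-1],[[0,0,0],[0,0,0],-1]]'
python3 - <<'E'
from h import *
import pickle
o=bot.get_obs();print(o["tool_pos"],o["contact_force"])
p=bot.camera_params("top")
im=bot.capture("top");c=im[120:240,240:360];cv2.imwrite("pics/t2.png",cv2.resize(c,(600,600),interpolation=cv2.INTER_CUBIC))
E
```

```text
time: 11.92
tool_pos: [499.1, -83.4, 71.3]
tcp_rot: [-3.141, 0.0, -3.082]
contact_force: [4.5, 0.4, -5.1]
grip_width: 14.0
finger_force: 30.0
[499.09652893 -83.37594592  71.25091561] [ 4.51817899  0.36248603 -5.06328154]
```

```bash
python3 -m pendant '[[[0.007,-0.1,0],[0,0,0],-1],[[0.007,-0.1,0],[0,0,0],-1],[[0,0,0],[0,0,0],-1],[[0,0,0],[0,0,0],-1],[[0,0,0],[0,0,0],-1],[[0,0,0],[0,0,0],-1],[[0,0,0],[0,0,0],-1],[[0,0,0],[0,0,0],-1],[[0,0,0],[0,0,0],-1],[[0,0,0],[0,0,0],-1]]';  python3 -m pendant '[[[0.007,-0.1,0],[0,0,0],-1],[[0.007,-0.1,0],[0,0,0],-1],[[0,0,0],[0,0,0],-1],[[0,0,0],[0,0,0],-1],[[0,0,0],[0,0,0],-1],[[0,0,0],[0,0,0],-1],[[0,0,0],[0,0,0],-1],[[0,0,0],[0,0,0],-1],[[0,0,0],[0,0,0],-1],[[0,0,0],[0,0,0],-1]]'
```

```text
time: 12.8
tool_pos: [499.4, -88.9, 71.2]
tcp_rot: [-3.141, 0.0, -3.081]
contact_force: [5.1, 0.0, -5.0]
grip_width: 14.0
finger_force: 30.0
time: 13.63
tool_pos: [499.9, -94.9, 71.2]
tcp_rot: [-3.141, 0.0, -3.081]
contact_force: [4.8, 0.1, -5.4]
grip_width: 13.8
finger_force: 30.0
```

```bash
python3 -m pendant '[[[0.007,-0.1,0],[0,0,0],-1],[[0,0,0],[0,0,0],-1],[[0,0,0],[0,0,0],-1],[[0,0,0],[0,0,0],-1],[[0,0,0],[0,0,0],-1],[[0,0,0],[0,0,0],-1],[[0,0,0],[0,0,0],-1],[[0,0,0],[0,0,0],-1],[[0,0,0],[0,0,0],-1],[[0,0,0],[0,0,0],-1]]';  python3 -m pendant '[[[0.007,-0.1,0],[0,0,0],-1],[[0,0,0],[0,0,0],-1],[[0,0,0],[0,0,0],-1],[[0,0,0],[0,0,0],-1],[[0,0,0],[0,0,0],-1],[[0,0,0],[0,0,0],-1],[[0,0,0],[0,0,0],-1],[[0,0,0],[0,0,0],-1],[[0,0,0],[0,0,0],-1],[[0,0,0],[0,0,0],-1]]'
```

```text
time: 14.47
tool_pos: [500.1, -97.8, 71.2]
tcp_rot: [3.142, 0.0, -3.081]
contact_force: [5.5, 0.2, -5.7]
grip_width: 13.6
finger_force: 30.0
time: 15.3
tool_pos: [500.3, -100.7, 71.2]
tcp_rot: [3.141, 0.0, -3.081]
contact_force: [5.3, 1.3, -4.3]
grip_width: 13.8
finger_force: 30.0
```

```bash
python3 -m pendant '[[[0.004,-0.06,0],[0,0,0],-1],[[0,0,0],[0,0,0],-1],[[0,0,0],[0,0,0],-1],[[0,0,0],[0,0,0],-1],[[0,0,0],[0,0,0],-1],[[0,0,0],[0,0,0],-1],[[0,0,0],[0,0,0],-1],[[0,0,0],[0,0,0],-1],[[0,0,0],[0,0,0],-1],[[0,0,0],[0,0,0],-1]]';  python3 -m pendant '[[[0.004,-0.06,0],[0,0,0],-1],[[0,0,0],[0,0,0],-1],[[0,0,0],[0,0,0],-1],[[0,0,0],[0,0,0],-1],[[0,0,0],[0,0,0],-1],[[0,0,0],[0,0,0],-1],[[0,0,0],[0,0,0],-1],[[0,0,0],[0,0,0],-1],[[0,0,0],[0,0,0],-1],[[0,0,0],[0,0,0],-1]]'
```

```text
time: 16.13
tool_pos: [500.4, -102.6, 71.2]
tcp_rot: [-3.142, 0.0, -3.081]
contact_force: [5.9, 0.2, -5.4]
grip_width: 13.9
finger_force: 30.0
time: 16.97
tool_pos: [500.6, -104.7, 71.2]
tcp_rot: [-3.141, 0.0, -3.081]
contact_force: [4.5, -1.9, -4.7]
grip_width: 14.0
finger_force: 30.0
```

```bash
python3 -m pendant '[[[0.004,-0.06,0],[0,0,0],-1],[[0,0,0],[0,0,0],-1],[[0,0,0],[0,0,0],-1],[[0,0,0],[0,0,0],-1],[[0,0,0],[0,0,0],-1],[[0,0,0],[0,0,0],-1],[[0,0,0],[0,0,0],-1],[[0,0,0],[0,0,0],-1],[[0,0,0],[0,0,0],-1],[[0,0,0],[0,0,0],-1]]';  python3 -m pendant '[[[0.004,-0.06,0],[0,0,0],-1],[[0,0,0],[0,0,0],-1],[[0,0,0],[0,0,0],-1],[[0,0,0],[0,0,0],-1],[[0,0,0],[0,0,0],-1],[[0,0,0],[0,0,0],-1],[[0,0,0],[0,0,0],-1],[[0,0,0],[0,0,0],-1],[[0,0,0],[0,0,0],-1],[[0,0,0],[0,0,0],-1]]'
```

```text
time: 17.8
tool_pos: [500.7, -106.6, 71.2]
tcp_rot: [-3.141, 0.0, -3.081]
contact_force: [4.7, -2.7, -5.2]
grip_width: 13.7
finger_force: 30.0
time: 18.63
tool_pos: [500.8, -108.1, 71.2]
tcp_rot: [-3.141, 0.0, -3.081]
contact_force: [5.5, -0.9, -4.4]
grip_width: 14.0
finger_force: 30.0
```

The force along y went positive at −100.7, then turned into a pull with its peak near −106.6, and is now fading. The ball is over the crest, and the notch should be near y ≈ −109. I'll feel for the zero crossing.

```bash
python3 -m pendant '[[[0.002,-0.03,0],[0,0,0],-1],[[0,0,0],[0,0,0],-1],[[0,0,0],[0,0,0],-1],[[0,0,0],[0,0,0],-1],[[0,0,0],[0,0,0],-1],[[0,0,0],[0,0,0],-1],[[0,0,0],[0,0,0],-1],[[0,0,0],[0,0,0],-1],[[0,0,0],[0,0,0],-1],[[0,0,0],[0,0,0],-1]]';  python3 -m pendant '[[[0.002,-0.03,0],[0,0,0],-1],[[0,0,0],[0,0,0],-1],[[0,0,0],[0,0,0],-1],[[0,0,0],[0,0,0],-1],[[0,0,0],[0,0,0],-1],[[0,0,0],[0,0,0],-1],[[0,0,0],[0,0,0],-1],[[0,0,0],[0,0,0],-1],[[0,0,0],[0,0,0],-1],[[0,0,0],[0,0,0],-1]]'
python3 - <<'E'
from h import *
F=[]
for i in range(4):
    im=bot.capture("wrist");o=bot.get_obs();F.append(o["contact_force"])
print(np.mean(F,0),o["tool_pos"],o["finger_force"])
cv2.imwrite("pics/w4.png",cv2.resize(im,(800,600),interpolation=cv2.INTER_CUBIC))
im=bot.capture("scene");c=im[160:310,150:350];cv2.imwrite("pics/s4.png",cv2.resize(c,(800,600),interpolation=cv2.INTER_CUBIC))
E
```

```text
time: 19.47
tool_pos: [500.8, -108.9, 71.2]
tcp_rot: [3.142, 0.0, -3.081]
contact_force: [5.2, 0.2, -4.8]
grip_width: 13.8
finger_force: 30.0
time: 20.3
tool_pos: [500.9, -109.7, 71.2]
tcp_rot: [3.141, 0.0, -3.081]
contact_force: [5.4, -0.1, -5.3]
grip_width: 13.6
finger_force: 30.0
[ 5.35777772  0.1693713  -4.7629688 ] [ 500.9023664  -109.65345513   71.22623428] 29.99216079711914
```

View pics/s4.png

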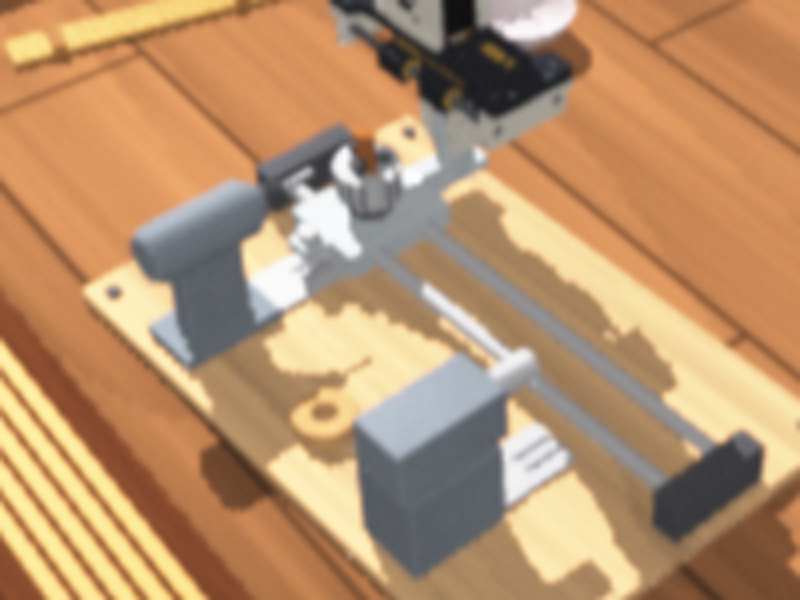

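View pics/w4.png

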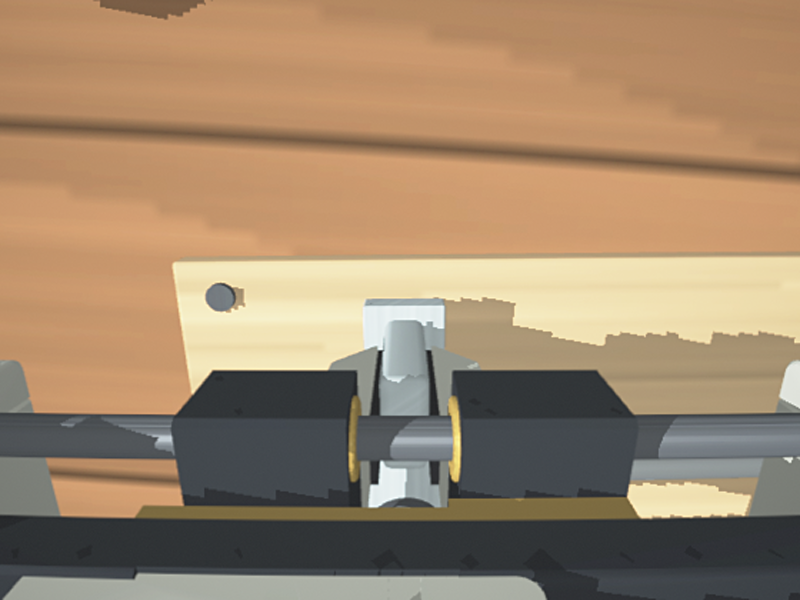

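The slide is at the drill head, with the pin upright and the tab gripped at 30 N. The force is about zero here, so I'll probe the far ridge to find the notch centre.

```bash
python3 -m pendant '[[[0.003,-0.05,0],[0,0,0],-1],[[0,0,0],[0,0,0],-1],[[0,0,0],[0,0,0],-1],[[0,0,0],[0,0,0],-1],[[0,0,0],[0,0,0],-1],[[0,0,0],[0,0,0],-1],[[0,0,0],[0,0,0],-1],[[0,0,0],[0,0,0],-1],[[0,0,0],[0,0,0],-1],[[0,0,0],[0,0,0],-1]]';  python3 -m pendant '[[[0.003,-0.05,0],[0,0,0],-1],[[0,0,0],[0,0,0],-1],[[0,0,0],[0,0,0],-1],[[0,0,0],[0,0,0],-1],[[0,0,0],[0,0,0],-1],[[0,0,0],[0,0,0],-1],[[0,0,0],[0,0,0],-1],[[0,0,0],[0,0,0],-1],[[0,0,0],[0,0,0],-1],[[0,0,0],[0,0,0],-1]]'
```

```text
time: 21.38
tool_pos: [501.0, -110.6, 71.2]
tcp_rot: [3.141, 0.0, -3.081]
contact_force: [4.9, 3.0, -4.2]
grip_width: 13.8
finger_force: 30.0
time: 22.22
tool_pos: [501.1, -112.1, 71.2]
tcp_rot: [3.141, 0.0, -3.081]
contact_force: [5.8, 3.1, -4.0]
grip_width: 14.0
finger_force: 30.0
```

The far side pushes back at about +3 N, matching the −2.7 N pull on the near side. That puts the centre at y ≈ −109, so I'll go back there.

```bash
python3 -m pendant '[[[-0.006,0.1,0],[0,0,0],-1],[[0,0,0],[0,0,0],-1],[[0,0,0],[0,0,0],-1],[[0,0,0],[0,0,0],-1],[[0,0,0],[0,0,0],-1],[[0,0,0],[0,0,0],-1],[[0,0,0],[0,0,0],-1],[[0,0,0],[0,0,0],-1],[[0,0,0],[0,0,0],-1],[[0,0,0],[0,0,0],-1]]'; python3 -c "
from plant import bot;o=bot.get_obs();print(o['tool_pos'],o['contact_force'],o['finger_force'],o['grip_width'])
print(bot.close_job())"
```

```text
time: 23.05
tool_pos: [500.9, -109.5, 71.2]
tcp_rot: [3.141, 0.0, -3.081]
contact_force: [6.0, 0.7, -4.1]
grip_width: 13.8
finger_force: 30.0
[ 500.89620294 -109.48592217   71.23256144] [ 6.04181334  0.72441602 -4.14172113] 29.992174208164215 13.811464495658846
the job is handed in; nothing more can be done
None
```

I handed the job in at 23 s: I turned the sleeve until it hit firm resistance (0.9 N m), the pin stood upright in the last picture, and the slide is held at 30 N where I felt the drill notch's centre, though no verdict came back.

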